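# Load a test cartridge into the sloped dock of a chip reader

### The job

Load the green-capped test cartridge into the chip reader: lay it window up in the sloped dock, dark contact end downhill, and slide it fully home against the end stops so that its edge presses in the little cartridge-present lever. Let go of it, then bring the reader's lid all the way down onto the deck without slamming it. Do not bend the lever, and leave the red-capped cartridge, tube rack, tip box and pipette where they are.

Things in the scene. Friction and masses are not known exactly. Their poses are not given: they have to be found in the camera images.
- cartridge_mid (a point): Centre, half-way up, of the loose green-capped cartridge: white block 80 (x) x 42 (y) x 18 mm (z), 60 to 120 g, flat on the bench, window up. x runs from the dark contact end (-x) to the green cap end (+x), z up out of the window. The cap stands 4 mm higher over the last 14 mm of the +x end. Grip it across its 42 mm width at mid-length.
- cartridge_lead (a point): Middle of the lower edge of the contact end of that cartridge: 40 mm to -x and 9 mm below cartridge_mid, same axes.
- dock: Dark flat deck of the chip reader, sloping 30 deg. Origin on the deck, 45 mm above the bench, mid-point of the line where the contact end of a cartridge that is home stands. x uphill, y across, z square out of the deck. Home: cartridge axes along the dock's, its centre at x 40, y 0, z 9 mm. Deck spans x -33 to 127, y +-67 mm.
- dock_stops (a point): Middle of the faces of the two aluminium end stops, 6 mm above the dock's origin, axes as the dock. The stops (|y| 17 to 24 mm, 12 mm high, 12 mm thick downhill) take the contact end. Downhill of the lever between them stands the black switch body, 11 mm high.
- dock_guides (a point): Point on the deck at dock x 40, midway between the side guides, axes as the dock. White guides: 6 mm high, flared at the top, 45.5 mm apart at the deck (1.8 mm clearance each side), at dock x 4 to 23 and 58 to 80 mm. Between them (x 23 to 58) and outside them the deck is bare, for the fingers.
- switch_lever (a joint): Thin steel lever between the stops, hinged on a pin square to the deck at dock x -5.5, y -13 mm; arm 24 mm, 4 to 11 mm above the deck. 0 = free, roller sticking out to dock x 8 mm; grows as an edge pushes it downhill: 0.35 rad with a cartridge home, 0.044 rad per mm; switch made above 0.26. Spring 0.1 to 0.3 N at the roller, too weak to push a laid-down cartridge back.
- lever_roller (a point): Centre of the orange roller (7 mm across) on the tip of that lever.
- lid (a joint): Hinged lid of the reader, blue-grey frame with smoked window. 0 = shut, parallel to the deck; grows as it opens; starts 1.95 to 2.2 rad open (about upright). A stiff hinge keeps it where it is left; less than 3 N at the free edge moves it. Shut, it clears a seated cartridge.
- lid_hinge (a point): Middle of the lid's hinge line, at dock x 125, y 0, z 28 mm; axis along dock y. The point turns with the lid: -x points along the lid to its free edge, +z out of its outer face. Behind the hinge the white housing (150 mm wide) has its top 122 mm above the bench and reaches 106 mm further back.
- lid_edge (a point): Middle of the free edge of the lid's outer face: 158 mm along the lid from the hinge line, 4 mm to +z of it; a finger lip 50 mm wide stands 12 mm beyond it. Lid 116 mm wide, plate 4 mm thick, a 22 mm deep skirt round sides and free edge on the inner face. Shut, this point is at dock x -33, z 32 mm.
- spent_mid (a point): Centre of a spent cartridge with a red cap, otherwise the same shape, lying near. Leave alone.
- tube_rack: Clear rack of capped tubes, 52 (x) x 112 (y) mm, 49 mm high, loose on the bench (origin under its centre). Leave alone.
- tip_box: Pipette tip box, yellow plate, open blue lid: 80 (x) x 118 (y) mm, 53 mm high; the lid stands up to 130 mm, leaning out past the +x side (origin under the box's centre). Leave alone.
- pipette: Grey pipette lying on the bench, about 270 mm long along its x, 32 mm high (origin on the bench under its body). Leave alone.

How it is judged (in metres and radians):
On the way:
1. the green-capped cartridge lies home in the dock with the lever pressed in, the lid still open (value of joint switch_lever above 0.26 rad and x of cartridge_lead in the frame of dock between -0.003 and 0.003 m and y of cartridge_lead in the frame of dock between -0.004 and 0.004 m and z of cartridge_lead in the frame of dock between -0.003 and 0.003 m and angle between the z axis of cartridge_mid and the z axis of dock, either way round below 0.06 rad and angle between the x axis of cartridge_mid and the x axis of dock, either way round below 0.09 rad and value of joint lid above 0.6 rad), for 0.2 s.
At the end, for the whole second after the job is handed in: Green-capped cartridge flat and window up in the dock: contact end within 3 mm of the stops, 4 mm of the middle, 3.5 deg of flat, 5 deg of straight; cartridge-present lever in beyond 0.26 rad; lid down to under 0.06 rad (value of joint switch_lever above 0.26 rad and x of cartridge_lead in the frame of dock between -0.003 and 0.003 m and y of cartridge_lead in the frame of dock between -0.004 and 0.004 m and z of cartridge_lead in the frame of dock between -0.003 and 0.003 m and angle between the z axis of cartridge_mid and the z axis of dock, either way round below 0.06 rad and angle between the x axis of cartridge_mid and the x axis of dock, either way round below 0.09 rad and value of joint lid below 0.06 rad); the robot touches nothing.
It fails at once if the red-capped cartridge is shifted by more than 20 mm (distance of spent_mid from where it was at the start of the episode above 0.02 m).
It fails at once if the tube rack, tip box or pipette is shifted by more than 20 mm (distance of any of tube_rack, tip_box, pipette from where it was at the start of the episode above 0.02 m).
It fails at once if the lid is slammed (swings shut faster than 4 rad/s) (velocity of joint lid below -4 rad/s).
It fails at once if the thin switch lever is loaded with more than 8 N, which would bend it (contact force between switch_lever and anything else above 8 N).
It also fails if it takes over 59 s, if anything falls off the work surface, if the arm or the gripper's body presses on something with over 40 N, if the wrist force passes 120 N, or if a joint passes its speed limit or range.

### The arm

A 6-joint arm with a two-finger parallel gripper is mounted at the origin on the work surface. World frame = base frame: x ahead of the robot, y to its left, z up, the work surface at z = 0. Lengths are in m, angles in degrees, forces in N, time in s.
With the tool pointing down it reaches from about 0.35 to 0.875 m from the base axis. Payload 4.2 kg.
Tool frame: the origin (TCP) lies midway between the tips of the shut fingers; the grasp point (between the pads) lies 19 mm behind it; y points along the fingers, z is the direction in which the jaws open and shut, and the axes are right-handed (so a half turn about y gives the same grasp; the last joint's range is limited). The gripper opens to 87 mm and grips with 3 to 60 N. Pads are 19 mm wide; open, the fingers measure 117 mm over their backs; the gripper's body (75 mm by 190 mm) begins 51 mm behind the grasp point.
Start: joints at [81.222, 22.042, 0.453, 0, -68.411, -14.817], TCP at [0.25, 0.573, 0.223] pointing down, gripper open.
Joint ranges: [-179.83, 179.83], [-69.29, 118.12], [-61.27, 80.66], [-181.25, 117.63], [-171.15, -9.14], [-177.46, 177.46]. Speed limits (degrees/s): [159.86, 159.86, 180, 180, 180, 180].

### API

Orientations are given as [roll, pitch, yaw] about the fixed x, y, z axes, in that order (R = Rz(yaw) Ry(pitch) Rx(roll)).
In Python, from workcell import env gives the robot as it stands. The module is installed in compiled form; this text tells all that it offers. Calls block until the motion is done:
- env.goto(position, orientation): joint-space move of the TCP to a pose.
- env.move_straight(position, rotation=None, rate=0.15, force_limit=None): straight line of the TCP; rotation=None keeps the orientation; rate is the mean speed in m/s. With force_limit (N) it stops when the force on the tool has changed by that much, and returns True; else False.
- env.set_joints(angles): joint-space move.
- env.gripper_to(opening, grasp_force=None): opening from 0.0 (shut) to 1.0 (fully open); grasp_force is the grip in N (None keeps the last); returns when the fingers have stopped.
- env.dwell(seconds).
- env.inverse_kinematics(position, orientation): joint angles nearest the present ones, or None.
- env.read_state(): the state.
- env.grab_frame(name): name is "side" or "top" or "wrist"; returns a dict with "image" (384x512x3 uint8, blue, green, red), "fx", "fy", "cx", "cy" (pixels), "position" and "orientation" of the camera in the world. Camera axes: x right, y up, looking along -z (the intrinsics and any distortion apply to the point x, -y, -z); pixel columns grow to the right and rows downward; lengths in m; the calibration is good to about 2 mm. A picture is of the moment at which its call begins. There is no depth.
A pose or a line that the arm cannot do raises env.Unreachable and nothing moves.
- env.close_job(): hands the job in, once; it reports no verdict.
Trained networks look in a picture, given as the dict that the camera call returned (one of the last four; its "shot" number tells which), for a name from the list of things; names that differ only in an ending like _2 or _b are one class to them, and where a whole thing is asked for, a point or a joint stands for the part that bears it (a point fixed in the world has none). Each returns a list of dicts, best first, with "score" (0 to 1); they miss things now and then, are a little off and sometimes report something else, mostly with a low value. They report only what shows in the picture. A call takes as long as a camera call.
- env.search_frame(picture, thing): "xyz" ([x, y, z] in m, in world coordinates, good to about 4 mm: the middle of the surface that is visible of it).
- env.trace(picture, thing): "mask" (384x512 bool, what is visible of it).
The state is a dict: "clock": time; "joint_positions": joint angles; "qvel": joint speeds; "joint_torque": joint torques, N m; "position": TCP position; "tool_rot": TCP orientation; "force": force on the tool from outside, world axes, zero at the start; "wrist_torque": the same for the moment, N m; "opening": opening from 0.0 (shut) to 1.0 (fully open).
Only numpy, scipy, OpenCV 4.12 (cv2) and the standard library are available. Lean on these libraries where they do the work, as an engineer would, in place of code of your own. Each camera call takes 0.05 s, during which the arm holds its last target.

## Working session

There is one attempt and no reset: what is moved stays moved. The work goes in short steps, each a Python script; the robot and the scene stay as the last script left them, time stands still between calls to the robot, and variables do not carry over. Pictures are saved under pics/ and viewed, and the job is handed in when it is done.

```bash
mkdir -p pics; ls
python3 - <<'E'
from workcell import env
import cv2
s=env.read_state(); print(s)
for n in ["side","top","wrist"]:
    f=env.grab_frame(n); cv2.imwrite(f"pics/a_{n}.png",f["image"]); print(n,{k:v for k,v in f.items() if k!="image"})
    for t in ["cartridge_mid","spent_mid","dock","lid","switch_lever","tube_rack","tip_box","pipette","dock_guides","dock_stops"]:
        try:
            r=env.search_frame(f,t); print(t,[(x["score"],[round(float(q),3) for q in x["xyz"]]) for x in r[:2]])
        except Exception as e: print(t,"err",e)
print(env.read_state()["clock"])
E
```

```text
pics
{'clock': 0.0, 'joint_positions': array([ 8.12217728e+01,  2.20912320e+01,  3.77787325e-01, -2.70288038e-02,
       -6.84100843e+01, -1.48154929e+01]), 'qvel': array([ 0.04027345, -0.00607066, -0.04205245, -0.018602  ,  0.06847571,
        0.06039962]), 'joint_torque': array([ 1.41386750e-03, -3.90666926e+01,  1.87402171e+01,  4.21988100e+00,
        1.10077046e-02, -1.85980939e-04]), 'position': array([0.24991574, 0.57219461, 0.22144611]), 'tool_rot': array([-8.98741546e+01,  7.31161907e-03,  1.56396315e+02]), 'force': array([-0.39136903, -0.15889424, -0.22069225]), 'wrist_torque': array([-0.00452149,  0.02165113, -0.01719059]), 'opening': 1.0010448046285765}
side {'fx': 349.63318113252444, 'fy': 349.63318113252444, 'cx': 255.23431594476594, 'cy': 191.6415257329625, 'position': array([ 0.16190287, -0.62547123,  0.8621524 ]), 'orientation': array([ 42.01712918,   0.54395633, -34.42950506]), 'shot': 1}
cartridge_mid [(0.84, [0.59, 0.133, 0.017]), (0.48, [0.532, -0.211, 0.258])]
spent_mid [(0.51, [0.445, 0.137, 0.018])]
dock [(0.71, [0.522, -0.181, 0.092])]
lid [(0.79, [0.528, -0.
[... 580 characters left out ...]
.449, 0.144, 0.02])]
dock [(0.6, [0.535, -0.157, 0.073])]
lid []
switch_lever []
tube_rack [(0.86, [0.735, 0.037, 0.034]), (0.21, [0.592, 0.14, 0.024])]
tip_box [(0.56, [0.347, -0.378, 0.065])]
pipette []
dock_guides [(0.66, [0.53, -0.157, 0.072]), (0.2, [0.552, -0.177, 0.286])]
dock_stops [(0.61, [0.528, -0.155, 0.07])]
wrist {'fx': 301.7146076607927, 'fy': 301.7146076607927, 'cx': 254.910439098842, 'cy': 190.516683449497, 'position': array([0.31686406, 0.54201913, 0.38486981]), 'orientation': array([-1.54725252e+01,  2.41763104e-02, -1.13539425e+02]), 'shot': 3}
cartridge_mid []
spent_mid []
dock []
lid []
switch_lever []
tube_rack []
tip_box []
pipette []
dock_guides []
dock_stops []
1.65
```

View pics/a_side.png

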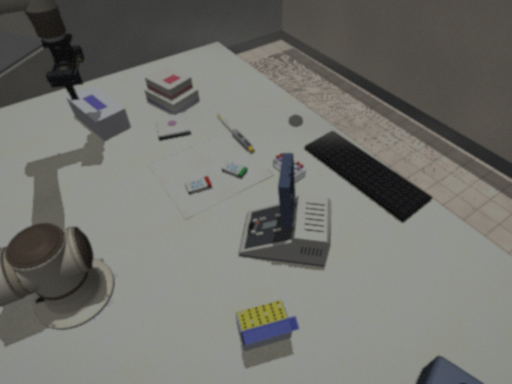

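View pics/a_top.png

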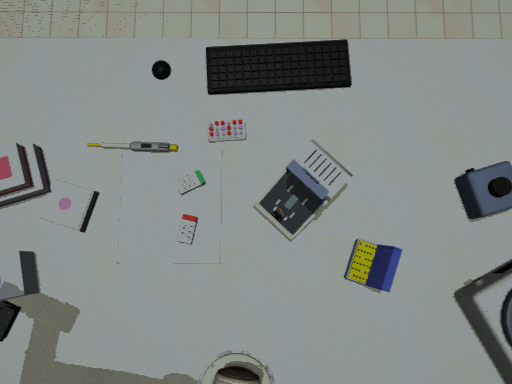

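View pics/a_wrist.png

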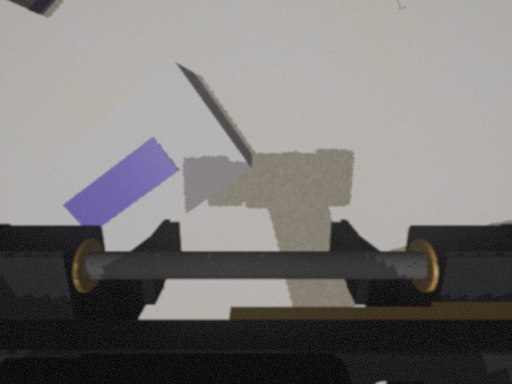

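```bash
cat > h.py <<'E'
import numpy as np, cv2
from workcell import env
from scipy.spatial.transform import Rotation as R
def proj(f,P):
    Rc=R.from_euler('xyz',f["orientation"],degrees=True).as_matrix()
    p=(np.atleast_2d(P)-f["position"])@Rc
    return np.c_[f["cx"]+f["fx"]*p[:,0]/-p[:,2], f["cy"]-f["fy"]*p[:,1]/-p[:,2]]
def unproj(f,uv,z):
    Rc=R.from_euler('xyz',f["orientation"],degrees=True).as_matrix()
    uv=np.atleast_2d(uv).astype(float)
    d=np.c_[(uv[:,0]-f["cx"])/f["fx"],-(uv[:,1]-f["cy"])/f["fy"],-np.ones(len(uv))]@Rc.T
    t=(z-f["position"][2])/d[:,2]
    return f["position"]+d*t[:,None]
def rpy(M): return R.from_matrix(M).as_euler('xyz',degrees=True)
def save(f,name):
    cv2.imwrite(f"pics/{name}.png",f["image"])
    import pickle; pickle.dump(f,open(f"{name}.pkl","wb"))
def load(name):
    import pickle; return pickle.load(open(f"{name}.pkl","rb"))
E
python3 - <<'E'
from h import *
env.goto([0.62,0.075,0.16],[-90,0,-65])
f=env.grab_frame("wrist"); save(f,"b1")
r=env.search_frame(f,"cartridge_mid"); print([(x["score"],x["xyz"].round(3) if hasattr(x["xyz"],'round') else x["xyz"]) for x in r])
print(f["position"],f["orientation"]); print(env.read_state()["clock"],env.read_state()["joint_positions"])
E
```

```text
[(0.89, [0.5859, 0.1419, 0.0186])]
[0.58893512 0.1401138  0.32241009] [-15.47469732  -0.03932196  25.11357747]
4.15 [ 2.17786306e+01  2.47280090e+01 -4.68455222e+00 -5.74149555e-04
 -6.05741518e+01 -1.76713069e+02]
```

View pics/b1.png

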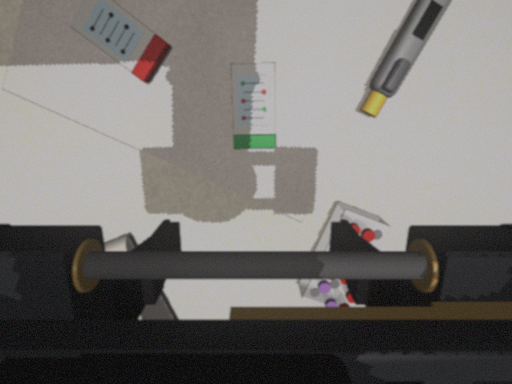

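Run:
```python
from h import *
f=load("b1")
im=f["image"][45:165,205:305]; cv2.imwrite("pics/b1z.png",cv2.resize(im,None,fx=5,fy=5,interpolation=cv2.INTER_CUBIC))
im=f["image"][0:100,50:200]
```

```text
(no output)
```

View pics/b1z.png

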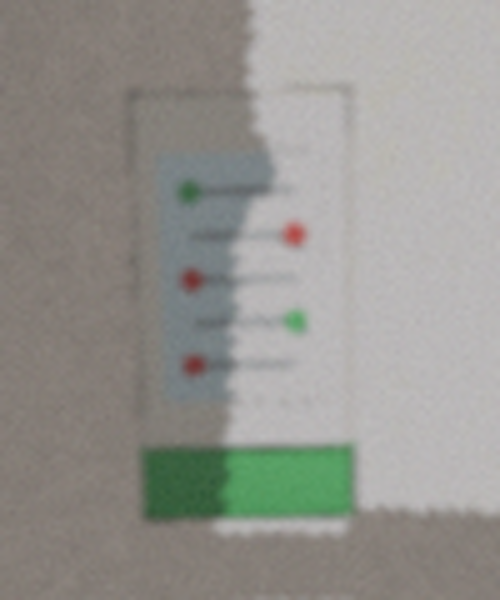

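Run:
```python
from h import *
f=load("b1")
z=lambda a:np.array(a)/5+[204.6,44.6]
A=unproj(f,z([(133,92),(352,88)]),.018); B=unproj(f,z([(145,518),(353,514)]),.022); C=unproj(f,z([(145,449),(353,445)]),.022)
print(A,B,C); 
a=A.mean(0);b=B.mean(0); print((a+b)/2,np.linalg.norm((b-a)[:2]),np.degrees(np.arctan2(*(b-a)[1::-1])),np.linalg.norm(A[0]-A[1]),np.linalg.norm(B[0]-B[1]))
d=A[1]-A[0];print(np.degrees(np.arctan2(d[1],d[0])));d=B[1]-B[0];print(np.degrees(np.arctan2(d[1],d[0])))
```

```text
[[0.55214227 0.16674535 0.018     ]
 [0.58900364 0.18479591 0.018     ]] [[0.58669653 0.09544198 0.022     ]
 [0.62380888 0.11371034 0.022     ]] [[0.58117999 0.10781258 0.022     ]
 [0.61784903 0.12585361 0.022     ]]
[0.58791283 0.1401734  0.02      ] 0.07919178069753395 -64.02868592852184 0.04104367433261528 0.04136495951022655
26.090435335917686
26.208482847451886
```

Run:
```python
from h import *
p=np.array([0.5857,0.1447])
rot=[-90,0,116]
env.goto([*p,0.08],rot)
env.gripper_to(0.75,15)
print(env.move_straight([*p,0.0055],rate=0.06,force_limit=6))
print(env.read_state()["position"],env.read_state()["force"])
env.gripper_to(0.0,25)
s=env.read_state();print(s["opening"],s["clock"],s["position"])
env.move_straight([*p,0.12],rate=0.12)
s=env.read_state();print(s["opening"],s["clock"],s["force"],s["position"],s["tool_rot"],s["joint_positions"])
```

```text
False
[0.58600203 0.14484246 0.00595533] [ 0.61172919  0.9361114  -0.25268604]
0.4817821822956738 9.3417 [0.58577726 0.1447661  0.00563191]
0.4756555250608961 10.45 [ 0.03726523 -0.55086063 -0.56717124] [0.58504038 0.14442859 0.11904171] [-8.98886300e+01 -1.28004959e-02  1.15985897e+02] [ 2.92350185e+01  2.50876478e+01 -1.06982884e+01 -2.35027442e-02
 -5.43245315e+01 -3.23538449e+00]
```

Run:
```python
from h import *
env.goto([0.47,-0.10,0.23],[-90,0,137.6])
f=env.grab_frame("wrist"); save(f,"c1")
for n in ("top","side"): save(env.grab_frame(n),"c1"+n)
print(f["position"],f["orientation"]); s=env.read_state();print(s["clock"],s["joint_positions"],s["force"])
c=load("c1top")["image"][130:250,240:360];cv2.imwrite("pics/c1topz.png",cv2.resize(c,None,fx=5,fy=5,interpolation=cv2.INTER_CUBIC))
```

```text
[ 0.52411418 -0.15035661  0.39169702] [-1.55164293e+01  4.91642204e-04 -1.32344192e+02]
11.725 [ 7.49114805e+00  7.60000685e+00 -1.83894146e+01 -5.98601111e-03
 -6.40927776e+01  4.01718668e+01] [ 0.49883534 -0.58231151 -1.52188118]
```

View pics/c1.png

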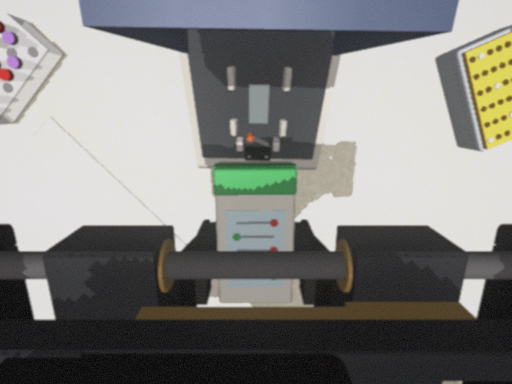

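View pics/c1topz.png

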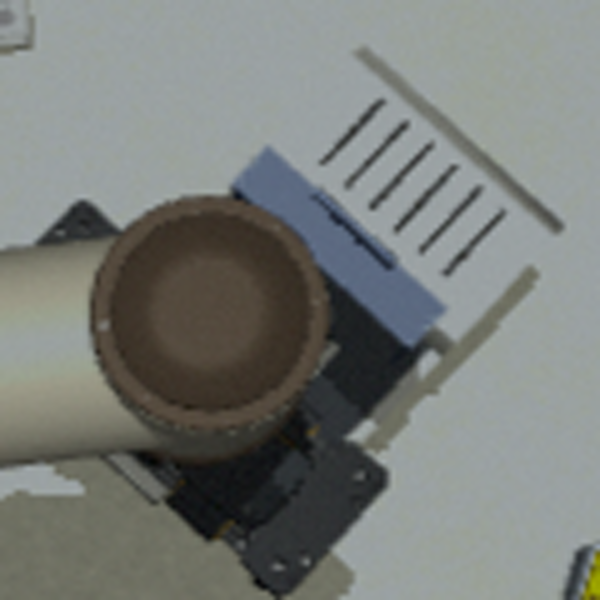

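Run:
```python
from h import *
im=load("c1")["image"][50:175,190:335]; cv2.imwrite("pics/c1z.png",cv2.resize(im,None,fx=5,fy=5,interpolation=cv2.INTER_CUBIC)[:,:])
```

```text
(no output)
```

View pics/c1z.png

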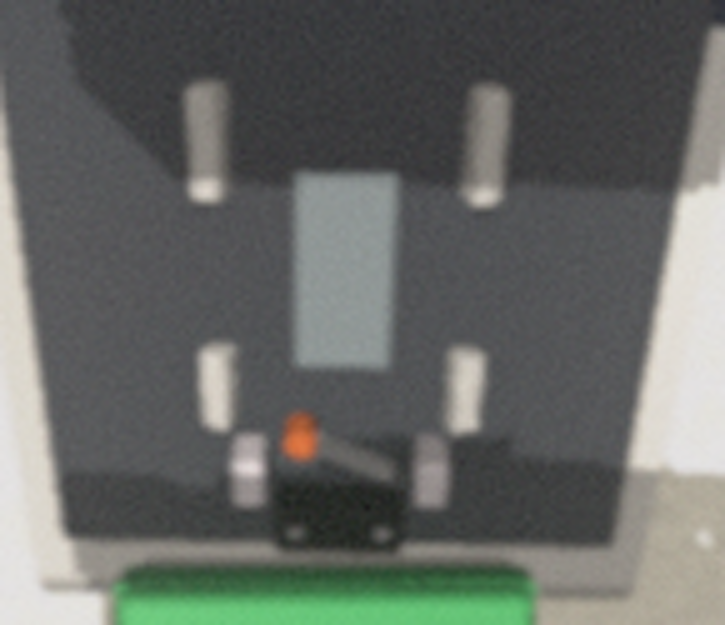

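```bash
cat >> h.py <<'E'
def dockR(yaw):
    return R.from_euler('z',yaw,degrees=True).as_matrix()@R.from_euler('y',-30,degrees=True).as_matrix()
E
python3 - <<'E'
from h import *
from scipy.optimize import least_squares
f=load("c1")
P=np.array([(-33,67,0),(-33,-67,0),(0,24,12),(0,-24,12),(0,17,12),(0,-17,12),(4,22.75,0),(4,-22.75,0),(58,22.75,0),(58,-22.75,0)])/1e3
U=np.array([(68,537),(612,543),(232,435),(449,436),(267,434),(415,435),(236,430),(448,432),(226,200),(466,205)])/5+[189.6,49.6]
def res(q,full=False):
    o=np.array([q[0],q[1],q[2] if len(q)>3 else .045]); yaw=q[-1]
    return (proj(f,o+P@dockR(yaw).T)-U).ravel()
for q0 in ([.49,-.12,-42],[.49,-.12,.045,-42]):
    s=least_squares(res,q0,x_scale=[.01]*(len(q0)-1)+[1],loss='soft_l1'); print(s.x,s.fun.reshape(-1,2).round(1).tolist())
E
```

```text
[  0.49898077  -0.13192028 -42.96110653] [[-1.1, 0.1], [0.6, 0.1], [0.2, 4.6], [0.1, 4.9], [-0.5, 4.9], [0.6, 5.0], [0.9, -3.7], [-1.1, -3.6], [1.2, -3.1], [-1.2, -3.6]]
[ 4.98128554e-01 -1.31290281e-01  3.70647047e-02 -4.29351257e+01] [[0.1, -0.0], [-0.5, -0.1], [0.7, 4.8], [-0.4, 5.0], [-0.1, 5.0], [0.3, 5.2], [1.3, -3.3], [-1.5, -3.3], [1.7, -1.5], [-1.8, -2.0]]
```

Run:
```python
from h import *
from scipy.optimize import least_squares
f=load("c1")
P=np.array([(-33,67,0),(-33,-67,0),(0,24,0),(0,-24,0),(0,17,0),(0,-17,0),(4,24,6),(4,-24,6),(58,22.75,0),(58,-22.75,0),(-12,24,12),(-12,-24,12)])/1e3
U=np.array([(68,537),(612,543),(234,434),(446,435),(266,434),(415,435),(236,430),(448,432),(226,200),(466,205),(232,506),(450,508)])/5+[189.6,49.6]
def res(q,full=False):
    o=np.array([q[0],q[1],q[2] if len(q)>3 else .045]); yaw=q[-1]
    return (proj(f,o+P@dockR(yaw).T)-U).ravel()
for q0 in ([.49,-.12,-42],[.49,-.12,.045,-42]):
    s=least_squares(res,q0,x_scale=[.01]*(len(q0)-1)+[1],loss='soft_l1'); print(s.x,s.fun.reshape(-1,2).round(1).tolist())
q=np.array([*s.x]);q=least_squares(res,[.49,-.12,-42],x_scale=[.01,.01,1],loss='soft_l1').x
o=np.array([q[0],q[1],.045]);M=dockR(q[2])
im=cv2.resize(f["image"],None,fx=4,fy=4,interpolation=cv2.INTER_CUBIC)
def poly(pts,c):
    u=proj(f,o+np.array(pts)/1e3@M.T); cv2.polylines(im,[((u+.5)*4).astype(int)],True,c,1,cv2.LINE_AA)
poly([(-33,67,0),(-33,-67,0),(127,-67,0),(127,67,0)],(0,255,255))
for sg in (1,-1):
    for z in (0,12): poly([(0,17*sg,z),(0,24*sg,z),(-12,24*sg,z),(-12,17*sg,z)],(255,0,255) if z else (0,255,0))
    for a,b in((4,23),(58,80)): poly([(a,22.75*sg,0),(b,22.75*sg,0)],(0,0,255))
cv2.imwrite("pics/c1o.png",im[200:720,740:1360])
```

```text
[  0.49801271  -0.13102421 -42.84168228] [[-1.0, 1.3], [0.6, 1.1], [0.3, -0.3], [0.1, -0.1], [0.0, -0.3], [0.2, -0.2], [-0.5, 0.7], [0.2, 0.7], [1.1, -1.7], [-1.4, -2.3], [0.6, 0.2], [-0.8, 0.2]]
[ 4.97528238e-01 -1.30701173e-01  3.90625744e-02 -4.28462916e+01] [[-0.1, 1.0], [-0.3, 0.7], [0.7, -0.3], [-0.2, -0.1], [0.3, -0.2], [-0.0, -0.2], [-0.1, 0.7], [-0.1, 0.7], [1.5, -0.7], [-1.8, -1.3], [0.9, 0.0], [-1.1, -0.0]]
```

View pics/c1o.png

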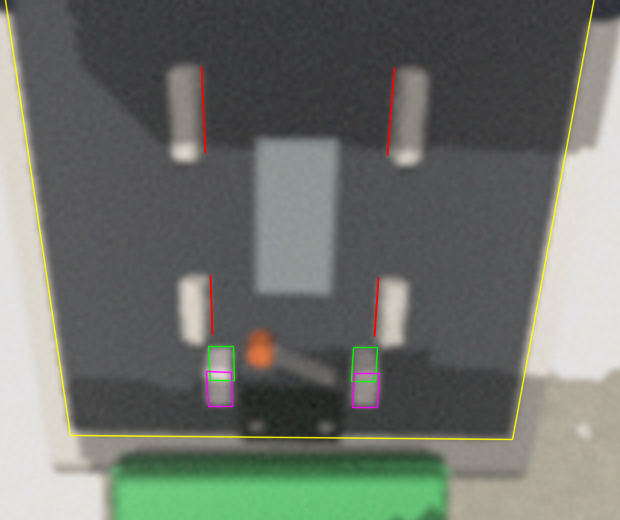

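Run:
```python
from h import *
f=load("c1"); s=env.read_state(); T=R.from_euler('xyz',s["tool_rot"],degrees=True).as_matrix()
P=np.array([[-.045,-.0165,-.021],[-.045,-.0165,.021],[-.031,-.0165,-.021],[-.031,-.0165,.021],[.035,-.0125,-.021],[.035,-.0125,.021]])
print(proj(f,s["position"]+P@T.T).round(1))
im=f["image"][155:310,200:310]; cv2.imwrite("pics/c1y.png",cv2.resize(im,None,fx=3.8,fy=3.8,interpolation=cv2.INTER_CUBIC))
for i in np.degrees(0),:pass
M=dockR(-42.84); o=np.array([.498,-.131,.045]); Rt=np.c_[-M[:,0],-M[:,2],-M[:,1]]
print(np.linalg.det(Rt),rpy(Rt))
for p in ([.0445,0,.006],[.0445,0,.08],[.0445,0,.03],[.035,0,.005]):
    print(env.inverse_kinematics(o+M@p,rpy(Rt)), o+M@p)
```

```text
[[209.1 168.1]
 [294.4 168.1]
 [210.2 195.4]
 [293.5 195.4]
 [215.7 303.5]
 [288.7 303.5]]
0.9999999999999997 [-90.    30.   137.16]
None [ 0.52405852 -0.15516427  0.07244615]
[ -3.89244266   6.82300909 -59.03755829  90.12533583 -18.3188718
 -35.12335666] [ 0.49692808 -0.130006    0.13653203]
None [ 0.51525946 -0.14700483  0.09323076]
None [ 0.51839248 -0.14991011  0.06683013]
```

View pics/c1y.png

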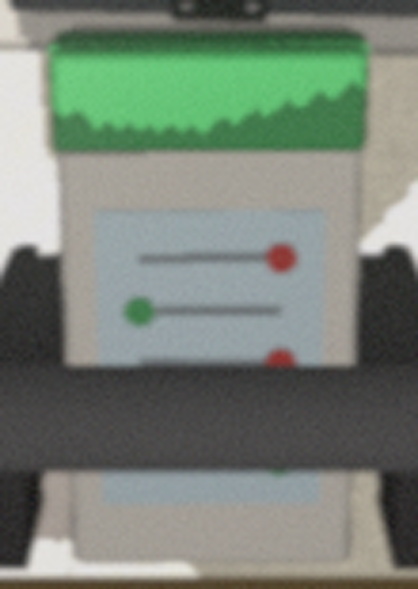

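Run:
```python
from h import *
o=np.array([.4993,-.1296,.045]); yaw=-42.84; M=dockR(yaw)
for t in (30,25,20,15,10,5,0):
  for flip in (0,1):
    D=R.from_euler('z',yaw,degrees=True).as_matrix()@R.from_euler('y',-t,degrees=True).as_matrix()
    Rt=np.c_[-D[:,0],-D[:,2],-D[:,1]] if flip else np.c_[D[:,0],-D[:,2],D[:,1]]
    row=[]
    for p in ([.035,0,.006],[.0445,0,.006],[.0445,0,.03],[.0445,0,.06],[.0445,0,.09]):
        q=env.inverse_kinematics(o+M@p,rpy(Rt)); row.append(None if q is None else np.round(q).astype(int).tolist())
    print(t,flip,row)
s=env.read_state();print(s["clock"])
# lid view
f=load("c1side"); c=f["image"][130:280,220:350];cv2.imwrite("pics/c1sidez.png",cv2.resize(c,None,fx=4,fy=4,interpolation=cv2.INTER_CUBIC))
f=load("c1");
```

```text
30 0 [None, None, None, [-10, 9, -59, 104, -16, 136], [0, 6, -59, 83, -20, 149]]
30 1 [None, None, None, [-10, 9, -59, 104, -16, -44], [0, 6, -59, 83, -20, -31]]
25 0 [[-17, 16, -56, 116, -12, 131], [-16, 16, -55, 111, -12, 134], [-9, 13, -56, 93, -14, 146], [1, 10, -55, 71, -18, 159], [8, 7, -53, 56, -23, 169]]
25 1 [[-17, 16, -56, 116, -12, -49], [-16, 16, -55, 111, -12, -46], [-9, 13, -56, 93, -14, -34], [1, 10, -55, 71, -18, -21], [8, 7, -53, 56, -23, -11]]
20 0 [[-4, 17, -54, 74, -13, 160], [-3, 17, -52, 67, -14, 165], [3, 14, -50, 53, -18, 175], None, [11, 8, -46, 35, -28, -174]]
20 1 [[-4, 17, -54, 74, -13, -20], [-3, 17, -52, 67, -14, -15], [3, 14, -50, 53, -18, -5], [7, 11, -48, 42, -23, 2], [11, 8, -46, 35, -28, 6]]
15 0 [[5, 18, -44, 33, -21, -168], [5, 19, -42, 31, -22, -165], [6, 16, -41, 27, -25, -163], [8, 13, -40, 24, -30, -161], [10, 9, -39, 22, -34, -160]]
15 1 [[5, 18, -44, 33, -21, 12], [5, 19, -42, 31, -22, 15], [6, 16, -41, 27, -25, 17], [8, 13, -40, 24, -30, 19], [10, 9, -39, 22, -34, 20]]
10 0 [[5, 20, -35, 15, -29, -151], [4, 20, -34, 15, -30, -150], [6, 18, -34, 14, -33, -150], [7, 14, -33, 13, -37, -150], [9, 11, -33, 12, -41, -150]]
10 1 [[5, 20, -35, 15, -29, 29], [4, 20, -34, 15, -30, 30], [6, 18, -34, 14, -33, 30], [7, 14, -33, 13, -37, 30], [9, 11, -33, 12, -41, 30]]
5 0 [[3, 22, -29, 6, -37, -141], [3, 22, -27, 6, -38, -140], [4, 19, -27, 6, -40, -141], [5, 16, -27, 5, -43, -142], [6, 13, -27, 5, -47, -143]]
5 1 [[3, 22, -29, 6, -37, 39], [3, 22, -27, 6, -38, 40], [4, 19, -27, 6, -40, 39], [5, 16, -27, 5, -43, 38], [6, 13, -27, 5, -47, 37]]
0 0 [[1, 23, -23, 0, -44, -134], [1, 24, -22, 0, -45, -133], [2, 21, -22, 0, -47, -134], [3, 18, -22, 0, -50, -136], [4, 15, -22, 0, -53, -137]]
0 1 [[1, 23, -23, 0, -44, 46], [1, 24, -22, 0, -45, 47], [2, 21, -22, 0, -47, 46], [3, 18, -22, 0, -50, 44], [4, 15, -22, 0, -53, 43]]
11.725
```

View pics/c1sidez.png

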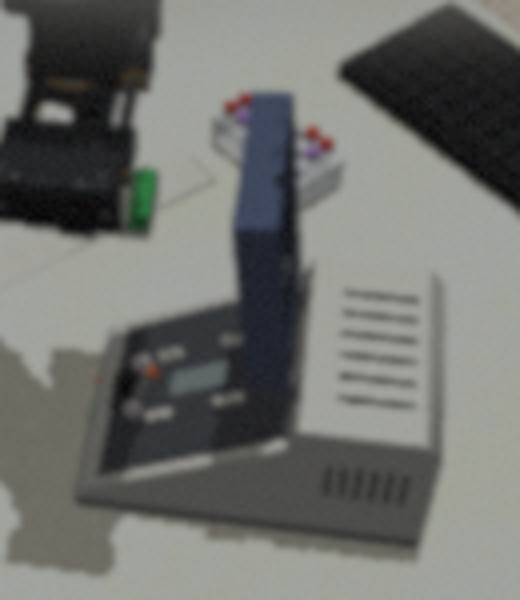

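```bash
cat >> h.py <<'E'
O=np.array([.4990,-.1300,.045]); YAW=-42.84; M=dockR(YAW)
def lidpt(th,a,y,h): # a along lid from hinge, h out of outer face -> world
    d=np.array([.125,y,.028])+a*np.array([-np.cos(th),0,np.sin(th)])+h*np.array([np.sin(th),0,np.cos(th)])
    return O+M@d
E
python3 - <<'E'
from h import *
f=load("c1");g=load("c1side")
for th in (1.9,1.95,2,2.05,2.1,2.15,2.2):
  print(th,[proj(f,lidpt(th,.158,y,-.018)).round(0)[0].tolist() for y in (.058,-.058)],[ ((proj(g,lidpt(th,.158,y,h))-[219.6,129.6])*4).round(0)[0].tolist() for y,h in ((.058,-.018),(-.058,-.018),(.058,.004),(-.058,.004))])
E
```

```text
1.9 [[88.0, 62.0], [435.0, 65.0]] [[235.0, 93.0], [214.0, 230.0], [271.0, 91.0], [253.0, 229.0]]
1.95 [[81.0, 36.0], [443.0, 39.0]] [[248.0, 92.0], [228.0, 228.0], [284.0, 91.0], [267.0, 229.0]]
2 [[74.0, 6.0], [451.0, 10.0]] [[261.0, 91.0], [242.0, 228.0], [297.0, 91.0], [281.0, 229.0]]
2.05 [[67.0, -25.0], [459.0, -21.0]] [[273.0, 90.0], [256.0, 227.0], [309.0, 92.0], [295.0, 230.0]]
2.1 [[60.0, -58.0], [467.0, -54.0]] [[286.0, 90.0], [270.0, 227.0], [322.0, 93.0], [310.0, 232.0]]
2.15 [[54.0, -94.0], [474.0, -89.0]] [[299.0, 90.0], [284.0, 228.0], [335.0, 95.0], [324.0, 234.0]]
2.2 [[49.0, -130.0], [481.0, -126.0]] [[313.0, 91.0], [299.0, 229.0], [348.0, 97.0], [338.0, 236.0]]
```

```bash
cat >> h.py <<'E'
def toolrot(yaw,t,flip=False): # t: tilt of tool up-axis towards +x of yawed frame
    D=R.from_euler('z',yaw,degrees=True).as_matrix()@R.from_euler('y',t,degrees=True).as_matrix()
    return rpy(np.c_[-D[:,0],-D[:,2],-D[:,1]] if flip else np.c_[D[:,0],-D[:,2],D[:,1]])
E
python3 - <<'E'
from h import *
p=np.array([.5663,.0834])
def st(m=""):
    s=env.read_state();print(m,s["clock"],s["opening"].round(3),s["position"].round(4),s["tool_rot"].round(2),s["force"].round(1)); return s
env.goto([*p,.06],toolrot(-43,0,True))
env.move_straight([*p,.0068],rate=.06,force_limit=4); st("down")
env.gripper_to(.75); s=st("open"); p=s["position"][:2]; np.save("p.npy",p)
env.move_straight([*p,.08],rate=.2)
r=toolrot(-43,15)
env.goto([*p,.07],r); st("hover")
f=env.grab_frame("wrist");save(f,"d1")
print(env.read_state()["joint_positions"].round(1))
E
```

```text
Traceback (most recent call last):
AttributeError: 'float' object has no attribute 'round'
```

```bash
cat >> h.py <<'E'
def st(m=""):
    s=env.read_state();print(m,round(s["clock"],2),round(s["opening"],3),s["position"].round(4),s["tool_rot"].round(2),s["force"].round(1)); return s
E
python3 - <<'E'
from h import *
st("down")
env.gripper_to(.75); s=st("open"); p=s["position"][:2]; np.save("p.npy",p)
env.move_straight([*p,.08],rate=.2)
r=toolrot(-43,15)
env.goto([*p,.07],r); st("hover")
f=env.grab_frame("wrist");save(f,"d1")
print(env.read_state()["joint_positions"].round(1))
E
```

```text
down 13.8 0.478 [0.5667 0.0836 0.0071] [-9.0050e+01  2.0000e-02  1.3701e+02] [ 0.8  0.  -0.5]
open 14.53 0.751 [0.5663 0.0834 0.0068] [-90.  -0. 137.] [-0.1 -0.2  0.6]
hover 17.48 0.748 [0.5662 0.0834 0.0698] [-90.02  15.01 -42.99] [ 0.1 -0.5  0.3]
[  17.    30.7   -5.3  -14.6  -62.4 -142.2]
```

View pics/d1.png

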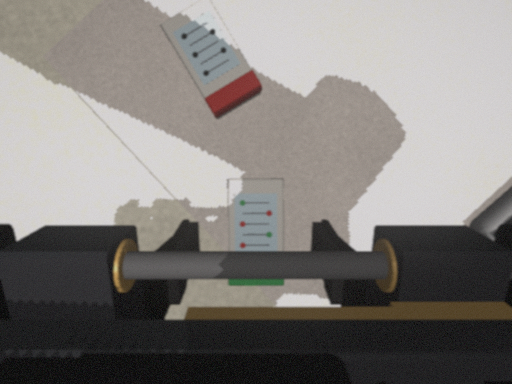

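Run:
```python
from h import *
p=np.load("p.npy")
print(env.move_straight([*p,.0068],rate=.06,force_limit=5)); st("down")
env.gripper_to(0,30); s=st("grip"); np.save("grip.npy",s["position"])
env.move_straight([*p,.12],rate=.2)
O=np.array([.4992,-.1297,.045])
r=toolrot(YAW,-15)
tgt=O+M@[.055+.0,0,.085]
env.goto(tgt,r); s=st("hover"); print((M.T@(s["position"]-O)).round(4), s["joint_positions"].round(1))
f=env.grab_frame("wrist");save(f,"e1")
for n in("side","top"): save(env.grab_frame(n),"e1"+n)
c=load("e1side")["image"][130:280,220:350];cv2.imwrite("pics/e1sidez.png",cv2.resize(c,None,fx=4,fy=4,interpolation=cv2.INTER_CUBIC))
```

```text
False
down 18.73 0.752 [0.5667 0.0835 0.0072] [-89.95  14.97 -42.98] [ 0.9 -0.4  0.2]
grip 19.27 0.478 [0.5664 0.0835 0.007 ] [-89.99  14.99 -42.99] [0.5 0.2 0.7]
hover 20.88 0.479 [ 0.5038 -0.1329  0.1459] [-90.   -14.98 -42.84] [ 0.4  0.3 -0.8]
[0.0553 0.0008 0.0846] [   9.2   10.4  -37.5   21.   -34.6 -158.6]
```

View pics/e1.png

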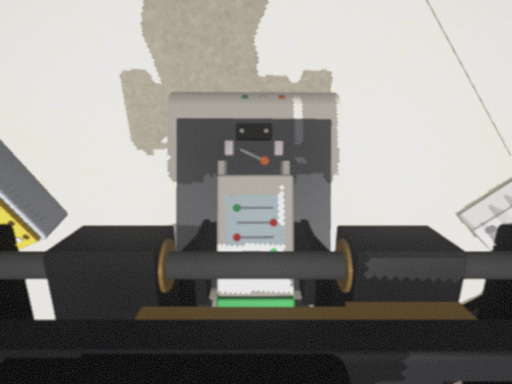

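View pics/e1sidez.png

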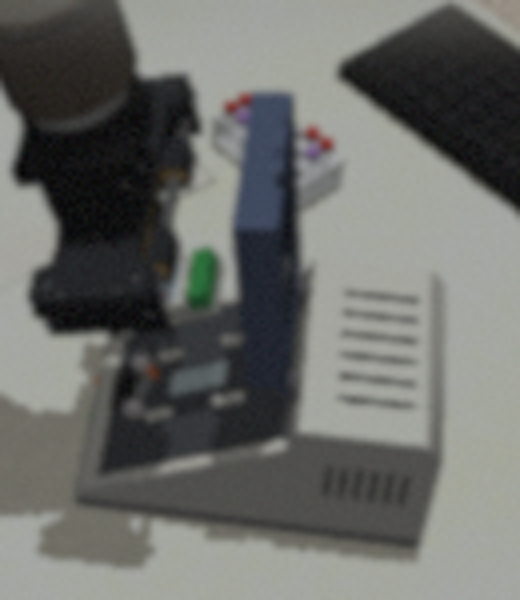

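Run:
```python
from h import *
im=load("e1")["image"][85:245,170:340]; cv2.imwrite("pics/e1z.png",cv2.resize(im,None,fx=4.5,fy=4.5,interpolation=cv2.INTER_CUBIC)[:,:])
```

```text
(no output)
```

View pics/e1z.png

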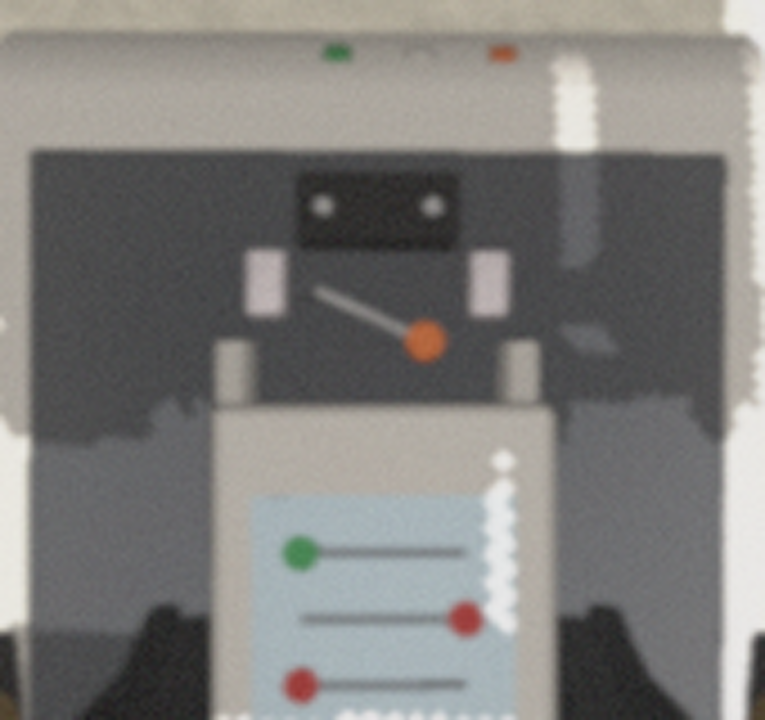

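Run:
```python
from h import *
O=np.array([.4992,-.1297,.045]); f=load("e1")
P=np.array([(-33,67,0),(-33,-67,0),(0,24,12),(0,-24,12),(-12,24,12),(-12,-24,12),(4,24,6),(20.3,21,96),(20.3,-21,96)])/1e3
P[7:]+=[0,.0008,0]
U=np.array([(724,155),(31,152),(511,316),(246,316),(511,250),(246,250),(540,341),(554,408),(214,408)])/4.5+[169.6,84.6]
print(np.c_[proj(f,O+P@M.T),U].round(1))
```

```text
[[333.1 117.5 330.5 119. ]
 [177.1 117.4 176.5 118.4]
 [284.4 154.4 283.2 154.8]
 [225.9 154.3 224.3 154.8]
 [284.4 139.7 283.2 140.2]
 [225.9 139.7 224.3 140.2]
 [283.7 159.9 289.6 160.4]
 [295.5 174.5 292.7 175.3]
 [218.1 174.4 217.2 175.3]]
```

Run:
```python
from h import *
O=np.array([.4992,-.1297,.045])
def dk(m=""):
    s=st(m); print("   dock",(M.T@(s["position"]-O)).round(4),"F dock",(M.T@s["force"]).round(1))
env.move_straight(O+M@[.0455,0,.04],rate=.1); dk("a")
print(env.move_straight(O+M@[.0455,0,.0055],rate=.03,force_limit=4)); dk("low")
f=env.grab_frame("wrist");save(f,"g1")
```

```text
a 21.64 0.481 [ 0.5138 -0.1428  0.1025] [-90.   -15.   -42.83] [-0.4  0.6 -0.1]
   dock [0.0457 0.0003 0.04  ] F dock [-0.6  0.2  0.3]
True
low 22.65 0.48 [ 0.5251 -0.1541  0.074 ] [-90.06 -14.98 -42.83] [-1.7  1.1  3.4]
   dock [ 0.0453 -0.0003  0.0073] F dock [-0.  -0.4  4. ]
```

View pics/g1.png

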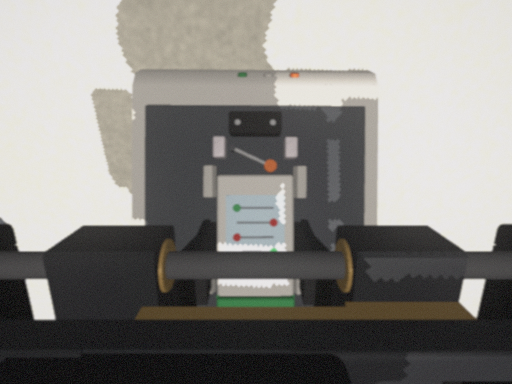

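Run:
```python
from h import *
O=np.array([.4992,-.1297,.045])
def dk(m=""):
    s=st(m); print("   dock",(M.T@(s["position"]-O)).round(4),"F dock",(M.T@s["force"]).round(1))
print(env.move_straight(O+M@[.030,0,.0073],rate=.025,force_limit=6)); dk("slid")
f=env.grab_frame("wrist");save(f,"g2")
im=f["image"][85:245,170:340]; cv2.imwrite("pics/g2z.png",cv2.resize(im,None,fx=4.5,fy=4.5,interpolation=cv2.INTER_CUBIC))
```

```text
True
slid 23.16 0.476 [ 0.5193 -0.1476  0.0691] [-90.05 -15.03 -42.85] [ 1.8 -2.8  2.2]
   dock [0.0353 0.0006 0.0074] F dock [ 3.8 -0.8  0.3]
```

View pics/g2z.png

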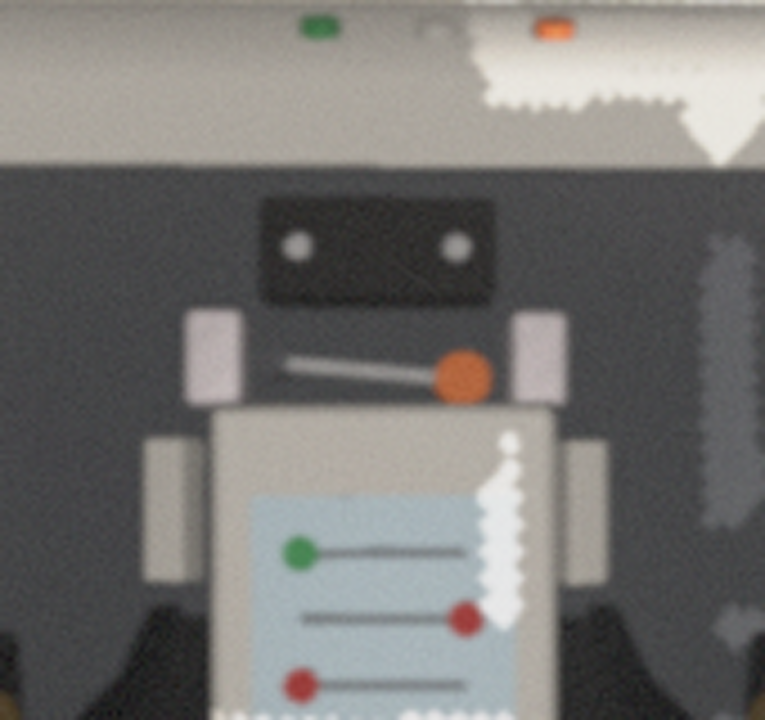

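Run:
```python
from h import *
O=np.array([.4992,-.1297,.045])
env.gripper_to(.7); s=st("open")
p=s["position"]; 
env.move_straight(p+M@[0,0,.10],rate=.15); st("up")
f=env.grab_frame("wrist");save(f,"g3")
im=f["image"][40:245,140:370]; cv2.imwrite("pics/g3z.png",cv2.resize(im,None,fx=3,fy=3,interpolation=cv2.INTER_CUBIC))
print(env.read_state()["joint_positions"].round(1))
```

```text
open 23.88 0.7 [ 0.5199 -0.1475  0.0695] [-89.99 -15.06 -42.85] [-0.4 -0.4  0.2]
up 24.69 0.701 [ 0.4828 -0.1136  0.1555] [-90.03 -15.02 -42.85] [ 0.5 -0.3 -0.5]
[  12.3    7.4  -39.7   21.2  -36.2 -161.6]
```

View pics/g3z.png

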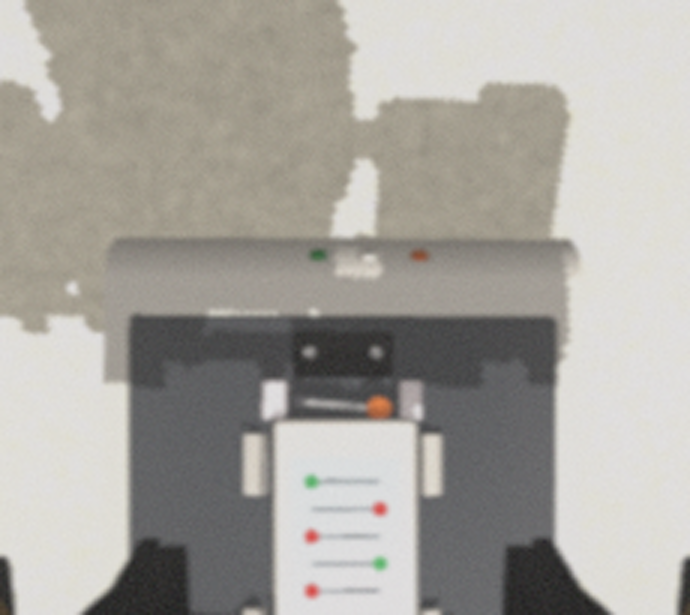

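```bash
cat >> h.py <<'E'
O[:]=[.4992,-.1297,.045]
def lidtcp(th,a=.135,extra=0.):
    e=th-np.radians(30)
    return lidpt(th,a,0,.004+.0095*abs(np.sin(e))+extra)
E
python3 - <<'E'
from h import *
r=toolrot(YAW,0)
b=lidtcp(1.97,.135,.028)
print(b,env.inverse_kinematics([b[0],b[1],.345],r),env.inverse_kinematics(b,r))
for th in (1.6,1.2,.8,.4,.2,0): print(th,lidtcp(th).round(3),np.round(env.inverse_kinematics(lidtcp(th),r)))
E
```

```text
[ 0.58617112 -0.210349    0.27084554] [-4.87252089e+00  1.88375064e+01  1.28797399e+01 -2.54444375e-14
 -8.40422336e+01 -1.27967479e+02] [-4.87252089e+00  2.02591435e+01  4.68521028e+00 -2.54444375e-14
 -7.44260668e+01 -1.27967479e+02]
1.6 [ 0.529 -0.158  0.256] [   0.   14.   -7.   -0.  -70. -133.]
1.2 [ 0.496 -0.126  0.224] [   4.   11.  -15.   -0.  -64. -137.]
0.8 [ 0.474 -0.107  0.175] [   7.   11.  -23.   -0.  -56. -139.]
0.4 [ 0.47  -0.102  0.12 ] [   7.   14.  -28.   -0.  -48. -140.]
0.2 [ 0.473 -0.105  0.095] [   7.   17.  -29.   -0.  -45. -140.]
0 [ 0.479 -0.111  0.072] [   6.   19.  -29.   -0.  -42. -139.]
```

Run:
```python
from h import *
r=toolrot(YAW,0)
p=env.read_state()["position"]
env.gripper_to(0,10)
env.move_straight([p[0],p[1],.345],r,rate=.2); st("up")
b=lidtcp(1.97,.135,.028)
env.move_straight([b[0],b[1],.345],rate=.25); st("over")
env.move_straight(b,rate=.12,force_limit=5); st("behind")
for n in("side",): 
  save(env.grab_frame(n),"k1"+n)
c=load("k1side")["image"][110:280,200:370];cv2.imwrite("pics/k1sidez.png",cv2.resize(c,None,fx=3.5,fy=3.5,interpolation=cv2.INTER_CUBIC))
```

```text
up 27.02 0.004 [ 0.482  -0.1136  0.3438] [-90.07   0.1  -42.84] [-0.2  0.5 -0.2]
over 27.74 0.003 [ 0.5855 -0.21    0.3442] [-90.06   0.1  -42.83] [ 1.2 -0.2 -1.1]
behind 28.51 0.005 [ 0.5865 -0.2102  0.2722] [-89.95  -0.12 -42.8 ] [ 0.4 -0.1  0.8]
```

View pics/k1sidez.png

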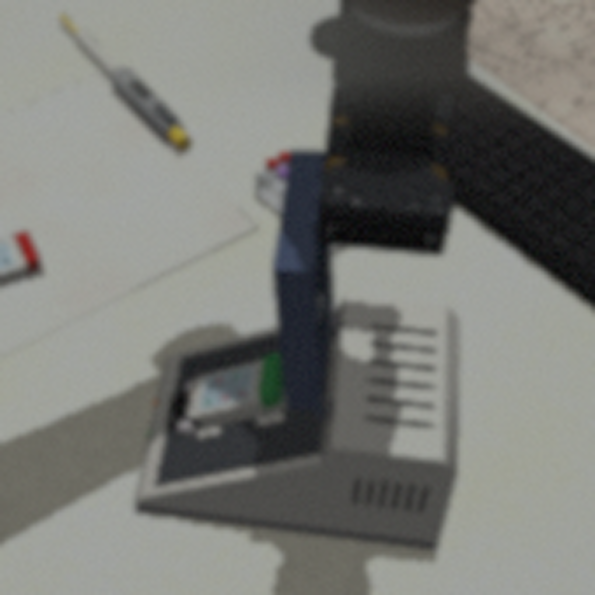

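Run:
```python
from h import *
for th in np.linspace(1.95,.25,11):
    hit=env.move_straight(lidtcp(th),rate=.09,force_limit=15)
    s=env.read_state()
    if hit: st("HIT %.2f"%th); break
st("mid")
save(env.grab_frame("side"),"k2side"); save(env.grab_frame("wrist"),"k2")
c=load("k2side")["image"][110:280,200:370];cv2.imwrite("pics/k2sidez.png",cv2.resize(c,None,fx=3.5,fy=3.5,interpolation=cv2.INTER_CUBIC))
```

```text
mid 33.18 0.006 [ 0.4718 -0.1043  0.1017] [-90.02   0.   -42.84] [ 0.3  0.6 -0.3]
```

View pics/k2sidez.png

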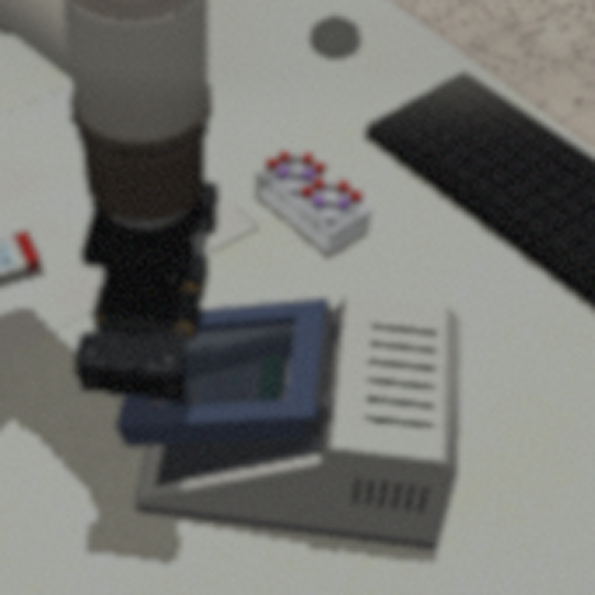

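Lid nearly down (about 0.25 rad). Finish the closing with a gentle press.

Run:
```python
from h import *
for th in (.15,.08,.03,-.02,-.06):
    hit=env.move_straight(lidtcp(th),rate=.03,force_limit=10)
    st("%.2f %s"%(th,hit))
    if hit: break
p=env.read_state()["position"]
env.move_straight(p+[0,0,.03],rate=.1)
env.move_straight(p+[-.10,.10,.12],rate=.2); st("clear")
for n in ("side","top"): save(env.grab_frame(n),"k3"+n)
c=load("k3side")["image"][110:280,200:370];cv2.imwrite("pics/k3sidez.png",cv2.resize(c,None,fx=3.5,fy=3.5,interpolation=cv2.INTER_CUBIC))
for k in("side",):
  g=load("k3side")
  for th in (0,.05,.1): print(th,[((proj(g,lidpt(th,.158,y,.004))-[199.6,109.6])*3.5).round(0)[0].tolist() for y in (.058,-.058)])
```

```text
0.15 False 33.85 0.008 [ 0.4739 -0.1065  0.0891] [-9.003e+01  4.000e-02 -4.285e+01] [0.7 1.1 0.8]
0.08 False 34.29 0.006 [ 0.4763 -0.1086  0.0808] [-9.002e+01  2.000e-02 -4.285e+01] [ 0.2 -0.3 -0.9]
0.03 False 34.65 0.003 [ 0.4781 -0.1103  0.075 ] [-9.001e+01  1.000e-02 -4.285e+01] [ 0.5 -0.7  0.3]
-0.02 True 34.88 0.005 [ 0.4793 -0.1113  0.0721] [-9.005e+01  6.000e-02 -4.281e+01] [-2.9  2.   7.9]
clear 36.33 0.006 [ 0.3792 -0.0115  0.1916] [-90.13   0.11 -42.85] [-0.2 -0.6 -0.4]
0 [[159.0, 342.0], [135.0, 454.0]]
0.05 [[155.0, 336.0], [130.0, 449.0]]
0.1 [[151.0, 330.0], [126.0, 443.0]]
```

View pics/k3sidez.png

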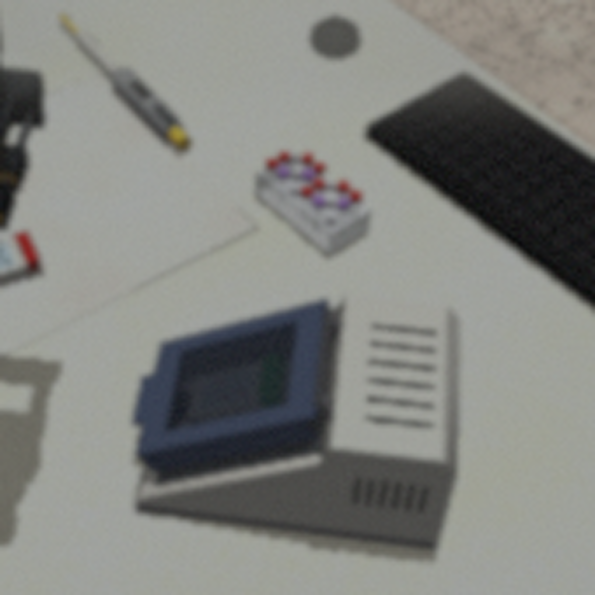

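Run:
```python
from h import *
env.dwell(.3); st("end"); env.close_job()
```

```text
end 36.73 0.006 [ 0.3794 -0.0116  0.1919] [-90.11   0.1  -42.87] [0.4 0.1 0.1]
the job is handed in; nothing more can be done
```

I loaded the green-capped cartridge into the reader, closed the lid, and handed the job in at 36.7 s of the 59 s allowed. The hand-in gives no verdict, so the result rests on my own checks below.

- **Regrasp:** The arm could not reach the dock square to the deck with my first grip. I set the cartridge back on the bench and picked it up again with the tool tilted 15°.
- **Seating:** I laid the cartridge between the guides and slid it downhill until it met the stops at about 4 to 6 N. The pictures before and after letting go show it against the stops, straight, about 0.6 mm off the middle, with the lever pressed in.
- **Lid:** I swept it down slowly from behind and pressed until contact at about 8 N. In the final picture its corners match the shut position within about 3 to 5 pixels in a 3.5x enlargement. That is roughly 0 rad, although I did not measure the angle directly. The arm then moved clear.
- **Other objects:** I never touched the red-capped cartridge, tube rack, tip box or pipette on purpose. In the last picture the rack, the pipette and the visible part of the red-capped cartridge look unmoved; I did not measure any of the four again.
- **Disagreement:** The wrist camera read 1 to 2 mm off sideways from the arm's own position. I corrected for that before placing the cartridge.

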